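# Bring the register stop up to the printing block

## Task

On the register board, slide the shutter fully aside from the thumbwheel, then roll the thumbwheel with a fingertip until the sliding stop just meets the edge of the printing block, without pushing the block out of its place and without pushing on the stop itself. Finally slide the shutter fully home over the wheel again.

Things in the scene. Friction and masses are not known exactly. Their poses are not given: they have to be found in the camera images.
- register_board: Board fixed to the table: plywood base 168 (x) x 190 (y) x 12 mm, origin at the centre of its underside, z up. It is turned so that its front (-x side) looks more or less to the robot's left. Along the front (x -75 to -25 mm) a grey housing with a sloping face under a splash hood; behind it the level bed (12 mm above the table) with the sliding stop at -y, the block mid-way, a loose eraser at the +y end.
- slot (a point): Middle of the slot in the housing's face, on the board at (-55, 25, 52) mm; axes as the board's. The face (y -70 to 70 mm) rises towards +x at 40 degrees to the level: outward normal (-0.643, 0, 0.766), up-slope (0.766, 0, 0.643) in the board's frame. The slot is 16 mm up-slope x 36 mm in y; the wheel's rim stands 6 mm out of it. Guide rails 2 mm high run 15.5 mm above and below its middle.
- hood_lip (a point): Point above the slot on the front lip (6 mm round) of the aluminium splash hood, on the board at (-83, 25, 114) mm; axes as the board's. The hood is a level plate, y -83 to 83 mm, underside 112 mm above the table, reaching back to x = -22 mm. Wheel and knob can be reached only from the front, under the lip, with the fingers tilted about 35 to 50 degrees from vertical, near square to the face.
- rim_top (a point): Outermost point of the steel thumbwheel's rim, on the board at (-58.9, 25, 56.6) mm; axes as the board's. Wheel radius 20 mm, 12 mm wide, axle up-slope: the rim moves along the board's y. A rim travel of 4 mm to +y moves the stop 1 mm to +y. About 1.5 N along the rim turns it; it stays where left. Press a fingertip on it with 3 to 6 N square to the face and stroke along y, several times.
- knob (a point): Centre of the shutter's black knob, a ridge 18 mm (up-slope) x 10 mm (y) x 14 mm (out of the face); it moves with the shutter. Its x is up-slope, y as the board's, z out of the face. The knob's top stands 23.5 mm out from the face, its foot on the shutter's plate 9.5 mm (3.5 mm further out than the rim). With the shutter home it is right in front of the wheel.
- shutter (a joint): Travel of the shutter in m: 0 = home, covering the wheel (plate 42 mm wide in y, 36 mm up-slope); 0.055 = fully aside, moved to the board's -y. Needs about 1 N, stays where it is left.
- stop: The sliding stop: an aluminium carriage (22 x 30 mm) on a rail just behind the housing, with an arm 65 mm (x) x 10 mm (y) x 16 mm lying over the bed 14 to 30 mm above the table, on the block's -y side. Moves along the board's y, up to 32 mm towards the block (+y), driven only by the thumbwheel; not to be pushed by fingers or arm. Origin at table height under the line of the arm's +y face; axes as the board's.
- stop_face (a point): Point on the +y face of the stop's arm that faces the block, 22 mm above the table; axes as the board's.
- lino_block: The printing block, loose (about 0.3 kg): wood with a dark lino sheet, 64 (x) x 70 (y) x 22 mm, origin at the centre of its underside, square to the board. It lies on the stop's +y side and is not to be shifted.
- block_edge (a point): Middle of the block's -y side face (facing the stop), 10 mm above its underside; axes as the block's. The gap to close is the distance along the board's y from stop_face to block_edge, 10 to 22 mm at the start.

How it is judged:
By the outcome, as a careful person would: the job done as asked, in the order asked, and still so for the second after the job is handed in, with the robot touching nothing.
It also fails if it takes over 67 s, if anything falls off the work surface, if the arm or the gripper's body presses on something with over 40 N, if the wrist force passes 120 N, or if a joint passes its speed limit or range.

## Robot

A 6-joint arm with a two-finger parallel gripper is mounted at the origin on a cart in front of the work surface, level with it; the furniture and walls round the work are solid. World frame = base frame: x ahead of the robot, y to its left, z up, the work surface at z = 0. Lengths are in m, angles in rad, forces in N, time in s.
With the tool pointing down it reaches from about 0.275 to 0.825 m from the base axis. Payload 4.9 kg.
Tool frame: the origin (TCP) lies midway between the tips of the shut fingers; the grasp point (between the pads) lies 19 mm behind it (bot.grip_depth is the distance from the TCP to the grasp point, in m); y points along the fingers, x is the direction in which the jaws open and shut, and the axes are right-handed (so a half turn about y gives the same grasp; the last joint's range is limited). The gripper opens to 85 mm and grips with 20 to 120 N. Pads are 22 mm wide; open, the fingers measure 114 mm over their backs; the gripper's body (76 mm by 85 mm) begins 54 mm behind the grasp point. The pads swing forward as they close: fully open they stand 13 mm farther back than shut.
Start: joints at [-1.279, 0.326, -0.193, 1.052, 0, 1.437], TCP at [0.227, -0.501, 0.231] pointing down, gripper open.
Joint ranges: [-2.65, 2.65], [-0.97, 1.79], [-1.3, 1.35], [-1.93, 2.1], [-1.47, 1.37], [-3.14, 3.14]. Speed limits (rad/s): [2.57, 2.57, 3.14, 3.14, 3.14, 3.14].

## Interface

Orientations are given as a unit quaternion [w, x, y, z].
In Python, from cell import bot gives the robot as it stands. Calls block until the motion is done:
- bot.move_pose(position, orientation): joint-space move of the TCP to a pose.
- bot.move_linear(position, speed=0.15, rotation=None, until_force=None): straight line of the TCP; rotation=None keeps the orientation; speed is the mean speed in m/s. With until_force (N) it stops when the force on the tool has changed by that much, and returns True; else False.
- bot.goto_joints(angles): joint-space move.
- bot.set_gripper(opening, grasp_force=None): opening from 0.0 (shut) to 1.0 (fully open); grasp_force is the grip in N (None keeps the last); returns when the fingers have stopped.
- bot.wait(seconds).
- bot.solve_ik(position, orientation): joint angles nearest the present ones, or None.
- bot.camera(name): name is "side" or "top"; returns the picture (420x560x3 uint8, red, green, blue); there is no depth.
- bot.calibration(name): a dict with "mtx" (3x3 intrinsics, pixels), "extrinsics" (4x4, takes a point from world to camera coordinates). Camera axes: x right, y down, z forward; pixel columns grow to the right and rows downward; lengths in m; the calibration is good to about 2 mm. A picture is of the moment at which its call begins. calibration takes no time and is no camera call.
A pose or a line that the arm cannot do raises bot.PlanningError and nothing moves.
- bot.close_job(): hands the job in, once; it reports no verdict.
Trained networks look in the newest picture that a camera, given by its name, has taken for a name from the list of things; names that differ only in an ending like _2 or _b are one class to them, and where a whole thing is asked for, a point or a joint stands for the part that bears it (a point fixed in the world has none). Each returns a list of dicts, best first, with "confidence" (0 to 1); they miss things now and then, are a little off and sometimes report something else, mostly with a low value. They report only what shows in the picture. A call takes as long as a camera call.
- bot.search_frame(camera, thing): "bbox" ([left, top, width, height] in pixels, round what is visible of it).
Readings, each from a call of its own:
- bot.read_clock(): time.
- bot.read_joint_positions(): joint angles.
- bot.read_joint_vel(): joint speeds.
- bot.read_joint_efforts(): joint torques, N m.
- bot.read_position(): TCP position.
- bot.read_tool_rot(): TCP orientation.
- bot.read_ft_force(): force on the tool from outside, world axes, zero at the start.
- bot.read_moment(): the same for the moment, N m.
- bot.read_gripper_width(): opening from 0.0 (shut) to 1.0 (fully open).
Only numpy, scipy, OpenCV 4.12 (cv2) and the standard library are available. Lean on these libraries where they do the work, as an engineer would, in place of code of your own. Each camera call takes 0.05 s, during which the arm holds its last target.

## Working session

There is one attempt and no reset: what is moved stays moved. The work goes in short steps, each a Python script; the robot and the scene stay as the last script left them, time stands still between calls to the robot, and variables do not carry over. Pictures are saved under pics/ and viewed, and the job is handed in when it is done.

```bash
mkdir -p pics; ls
python3 - <<'E'
from cell import bot
import cv2
for n in("side","top"):
    im=bot.camera(n); cv2.imwrite(f"pics/{n}0.png",im[:,:,::-1])
    c=bot.calibration(n); print(n,c["mtx"].tolist(),c["extrinsics"].round(4).tolist())
    for t in("register_board","slot","hood_lip","knob","stop","lino_block","stop_face","block_edge","rim_top"):
        try: print(t,[(d["bbox"],round(d["confidence"],2)) for d in bot.search_frame(n,t)[:2]])
        except Exception as e: print(t,e)
print(bot.read_clock())
E
```

```text
pics
side [[491.196792337642, 0.0, 275.1380908221493], [0.0, 491.196792337642, 201.51156445761976], [0.0, 0.0, 1.0]] [[0.9995, 0.0302, -0.0036, -0.532], [0.0152, -0.5999, -0.8, 0.07], [-0.0263, 0.7995, -0.6001, 0.9055], [0.0, 0.0, 0.0, 1.0]]
register_board [([247.6, 149.7, 115.0, 110.0], 0.58)]
slot [([249.0, 150.2, 112.4, 111.9], 0.82)]
hood_lip [([249.8, 152.6, 112.4, 107.7], 0.69)]
knob [([250.4, 151.7, 112.4, 107.0], 0.38)]
stop [([253.1, 208.1, 21.1, 39.3], 0.66)]
lino_block [([281.2, 215.5, 38.5, 32.8], 0.81)]
stop_face [([251.7, 207.8, 21.6, 39.9], 0.78), ([252.4, 151.5, 109.3, 108.6], 0.52)]
block_edge [([281.6, 214.6, 37.3, 34.8], 0.79)]
rim_top [([252.8, 151.6, 109.1, 107.4], 0.56)]
top [[451.95725861096645, 0.0, 271.5621519819352], [0.0, 451.95725861096645, 208.93629162470216], [0.0, 0.0, 1.0]] [[-0.0203, -0.9996, -0.018, 0.0239], [-0.9946, 0.022, -0.1012, 0.5337], [0.1016, 0.0159, -0.9947, 0.9034], [0.0, 0.0, 0.0, 1.0]]
register_board [([205.6, 138.5, 97.8, 98.6], 0.56)]
slot [([207.6, 135.6, 91.3, 100.0], 0.8)]
hood_lip [([204.8, 139.0, 97.7, 97.6], 0.65)]
knob []
stop [([246.0, 213.5, 43.7, 13.8], 0.65)]
lino_block [([253.7, 170.9, 35.2, 36.5], 0.85)]
stop_face [([247.0, 212.5, 40.0, 18.5], 0.58)]
block_edge [([252.3, 170.4, 37.8, 38.8], 0.86)]
rim_top [([205.7, 138.2, 92.9, 97.3], 0.92)]
1.0
```

View pics/side0.png

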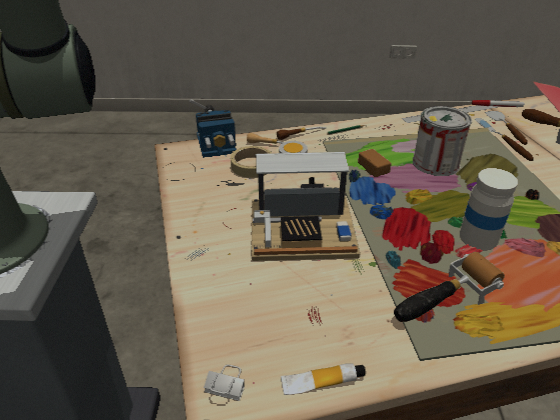

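View pics/top0.png

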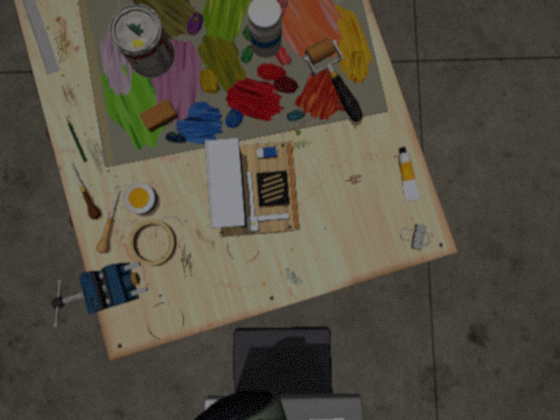

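Run:
```python
import cv2
a=cv2.imread("pics/side0.png")[140:270,235:375];cv2.imwrite("pics/side0z.png",cv2.resize(a,None,fx=4.5,fy=4.5,interpolation=cv2.INTER_CUBIC))
a=cv2.imread("pics/top0.png")[130:245,195:310];cv2.imwrite("pics/top0z.png",cv2.resize(a,None,fx=5,fy=5,interpolation=cv2.INTER_CUBIC))
```

```text
(no output)
```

View pics/side0z.png

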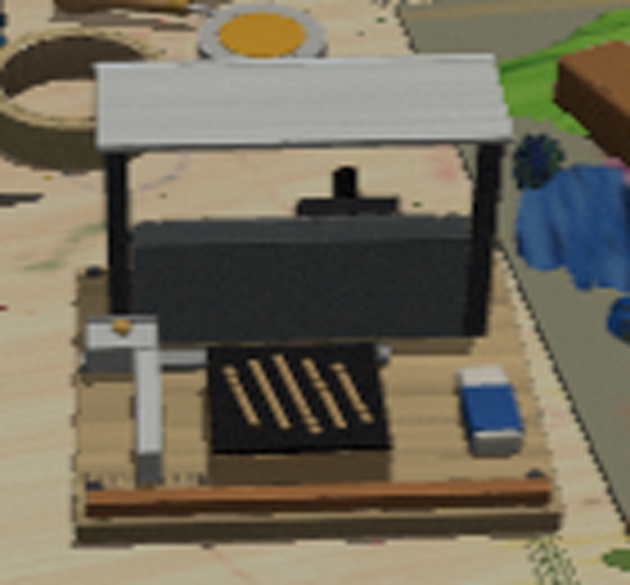

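View pics/top0z.png

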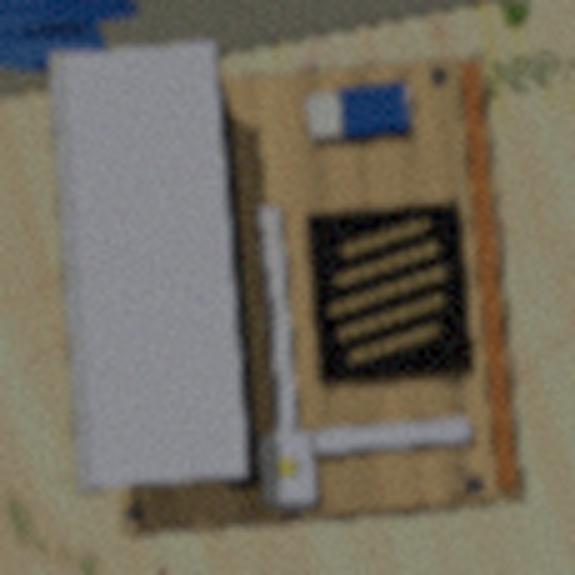

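```bash
cat > h.py <<'E'
import numpy as np, cv2
from scipy.optimize import least_squares
from cell import bot
CAL={n:bot.calibration(n) for n in("side","top")}
def proj(n,P):
    P=np.atleast_2d(P); c=CAL[n]; E=np.array(c["extrinsics"]); q=P@E[:3,:3].T+E[:3,3]; q=q@np.array(c["mtx"]).T
    return q[:,:2]/q[:,2:]
def b2w(p,pose):
    p=np.atleast_2d(p)/1000.; x,y,a=pose; R=np.array([[np.cos(a),-np.sin(a),0],[np.sin(a),np.cos(a),0],[0,0,1]])
    return p@R.T+[x,y,0]
E
python3 - <<'E'
from h import *
def uz(n,u,v):
    s,o={"top":(5,(195,130)),"side":(4.5,(235,140))}[n]
    return [(u+.5)/s-.5+o[0],(v+.5)/s-.5+o[1]]
obs=[("top",(50,55),(-85,83,115)),("top",(215,43),(-22,83,115)),("top",(248,480),(-22,-83,115)),("top",(82,488),(-85,-83,115)),
("top",(482,60),(84,95,12)),("top",(521,495),(84,-95,12)),("top",(130,530),(-84,-95,12)),
("side",(78,543),(84,-95,0)),("side",(560,529),(84,95,0)),("side",(103,150),(-22,-83,112)),("side",(512,137),(-22,83,112)),("side",(95,64),(-85,-83,115)),("side",(496,56),(-85,83,115)),("side",(78,268),(-84,-95,12))]
def f(p,sel=None):
    r=[]
    for n,z,b in obs:
        if sel and n!=sel: continue
        r.append(proj(n,b2w(b,p[:3]))[0]-uz(n,*z))
    return np.array(r)
for sel in(None,"top","side"):
    s=least_squares(lambda p:f(p,sel).ravel(),[0.5,0,-1.57],loss="soft_l1")
    print(sel,s.x.round(4),np.degrees(s.x[2]).round(2)); print(f(s.x,sel).round(1).tolist())
    if sel is None: np.save("pose.npy",s.x)
p=np.load("pose.npy")
for nm,b in dict(rim=(-58.9,25,56.6),lip=(-83,25,114)).items(): print(nm,b2w(b,p))
E
```

```text
None [ 0.5814  0.0461 -1.5055] -86.26
[[-0.4, -0.2], [-0.3, -0.7], [-0.0, -1.1], [-0.5, 0.3], [0.0, -1.5], [0.4, 0.6], [-1.7, 0.5], [-0.6, 0.8], [0.6, 0.9], [-1.3, 0.8], [0.6, 1.6], [0.3, -0.0], [-0.9, -0.1], [-0.5, -0.9]]
top [ 0.5808  0.0455 -1.5065] -86.31
[[-0.0, 0.1], [-0.0, -0.4], [0.3, -0.8], [-0.3, 0.5], [0.3, -1.2], [0.7, 0.9], [-1.5, 0.8]]
side [ 0.5818  0.0478 -1.5037] -86.15
[[-0.2, 0.1], [0.8, 0.2], [-1.0, 0.3], [0.7, 1.0], [0.6, -0.4], [-0.8, -0.6], [-0.3, -1.3]]
rim [[0.60247192 0.1064646  0.0566    ]]
lip [[0.60089862 0.13051319 0.114     ]]
```

```bash
cat >> h.py <<'E'
from scipy.spatial.transform import Rotation as Rot
pose=np.load("pose.npy")
N=np.array([-.6428,0,.7660]);U=np.array([.7660,0,.6428]);S0=np.array([-55,25,52.])
def rz(v): return b2w(np.array(v)*1000.,[0,0,pose[2]])[0]
def tq(tilt,sgn=1):
    t=np.radians(tilt); d=rz([np.sin(t),0,-np.cos(t)]); x=sgn*rz([0,1,0]); z=np.cross(x,d)
    q=Rot.from_matrix(np.stack([x,d,z],1)).as_quat(); return np.r_[q[3],q[:3]]
def P(y,out,up=0.):
    "board y (mm), height out of face, upslope offset from slot middle -> world"
    return b2w(S0+[0,y-25,0]+N*out+U*up,pose)[0]
E
python3 - <<'E'
from h import *
print(bot.read_tool_rot(),bot.read_joint_positions())
for s in(1,-1):
  for t in(40,45):
    q=tq(t,s)
    for y,o in((55,14),(55,120),(25,6),(-60,14),(-60,100)):
        j=bot.solve_ik(P(y,o),q); print(s,t,y,o,None if j is None else np.round(j,2))
    for w in ([.5,.3,.35],[.6,.25,.25],[.4,.3,.3]):
        j=bot.solve_ik(w,q); print(w,None if j is None else np.round(j,2))
E
```

```text
[-0.59433532  0.59438028 -0.38304218  0.38308784] [-1.27919729e+00  3.26172069e-01 -1.92592796e-01  1.05194107e+00
 -6.41716592e-06  1.43660052e+00]
1 40 55 14 [ 0.36  0.85  0.06  1.02 -0.66  1.94]
1 40 55 120 [ 0.45  0.83  0.26  1.3  -0.64  2.05]
1 40 25 6 [ 0.36  0.81 -0.04  0.96 -0.66  1.95]
1 40 -60 14 [ 0.41  0.7  -0.26  0.88 -0.65  2.01]
1 40 -60 100 [ 0.5   0.67 -0.12  1.12 -0.62  2.11]
[0.5, 0.3, 0.35] [ 0.69  0.72  0.54  1.85 -0.55  2.32]
[0.6, 0.25, 0.25] [ 0.55  0.82  0.5   1.62 -0.61  2.17]
[0.4, 0.3, 0.3] [ 0.79  0.59  0.19  1.67 -0.5   2.43]
1 45 55 14 [ 0.38  0.9   0.11  1.08 -0.74  2.  ]
1 45 55 120 [ 0.47  0.89  0.31  1.37 -0.71  2.12]
1 45 25 6 [ 0.39  0.86 -0.    1.02 -0.73  2.01]
1 45 -60 14 [ 0.44  0.75 -0.22  0.95 -0.72  2.08]
1 45 -60 100 [ 0.53  0.73 -0.07  1.19 -0.69  2.18]
[0.5, 0.3, 0.35] [ 0.71  0.78  0.59  1.93 -0.6   2.39]
[0.6, 0.25, 0.25] [ 0.57  0.88  0.56  1.7  -0.67  2.24]
[0.4, 0.3, 0.3] [ 0.81  0.65  0.24  1.75 -0.55  2.49]
-1 40 55 14 [ 0.36  0.85  0.06  1.02 -0.66 -1.2 ]
-1 40 55 120 [ 0.45  0.83  0.26  1.3  -0.64 -1.09]
-1 40 25 6 [ 0.36  0.81 -0.04  0.96 -0.66 -1.19]
-1 40 -60 14 [ 0.41  0.7  -0.26  0.88 -0.65 -1.13]
-1 40 -60 100 [ 0.5   0.67 -0.12  1.12 -0.62 -1.03]
[0.5, 0.3, 0.35] [ 0.69  0.72  0.54  1.85 -0.55 -0.82]
[0.6, 0.25, 0.25] [ 0.55  0.82  0.5   1.62 -0.61 -0.97]
[0.4, 0.3, 0.3] [ 0.79  0.59  0.19  1.67 -0.5  -0.71]
-1 45 55 14 [ 0.38  0.9   0.11  1.08 -0.74 -1.14]
-1 45 55 120 [ 0.47  0.89  0.31  1.37 -0.71 -1.02]
-1 45 25 6 [ 0.39  0.86 -0.    1.02 -0.73 -1.13]
-1 45 -60 14 [ 0.44  0.75 -0.22  0.95 -0.72 -1.06]
-1 45 -60 100 [ 0.53  0.73 -0.07  1.19 -0.69 -0.96]
[0.5, 0.3, 0.35] [ 0.71  0.78  0.59  1.93 -0.6  -0.76]
[0.6, 0.25, 0.25] [ 0.57  0.88  0.56  1.7  -0.67 -0.91]
[0.4, 0.3, 0.3] [ 0.81  0.65  0.24  1.75 -0.55 -0.65]
```

```bash
cat >> h.py <<'E'
TILT=45; Q=tq(TILT); D=rz([np.sin(np.radians(TILT)),0,-np.cos(np.radians(TILT))])
Nw=rz(N);Uw=rz(U);Yw=rz([0,1,0])
def inv(w):
    "world -> (board y, out, up)"
    a=pose[2]; d=np.array(w)-b2w(S0,pose)[0]; return np.round(1000*np.array([d@Yw+.025,d@Nw,d@Uw]),2)
def F():
    f=np.array(bot.read_ft_force()); return np.round([f@Yw,f@Nw,f@Uw],2)
def st(m=""): print(m,"t",round(bot.read_clock(),2),"yOU",inv(bot.read_position()),"F",F())
def snap(nm):
    for n in("side","top"):
        im=bot.camera(n); cv2.imwrite(f"pics/{n}_{nm}.png",im[:,:,::-1])
E
python3 - <<'E'
from h import *
bot.set_gripper(0.0); st("shut")
bot.move_pose(P(50,20)-.18*D,Q); st("hi")
bot.move_linear(P(50,20)-.10*D,speed=.2); st()
bot.move_linear(P(50,20),speed=.1); st("in")
snap("a")
E
python3 - <<'E'
import cv2
a=cv2.imread("pics/side_a.png")[100:270,215:405];b=cv2.imread("pics/top_a.png")[110:260,180:330]
import numpy as np
cv2.imwrite("pics/za.png",np.hstack([cv2.resize(a,(440,394)),cv2.resize(b,(360,394))]))
E
```

```text
shut t 1.77 yOU [-389.14 -234.01  557.71] F [1.05 0.89 0.64]
hi t 4.77 yOU [ 50.47 198.71 -14.48] F [0.87 0.04 0.16]
 t 5.32 yOU [ 50.27 119.91  -7.86] F [-0.28  1.4   0.12]
in t 6.47 yOU [50.46 20.81 -0.11] F [-0.52  0.11  0.16]
```

View pics/za.png

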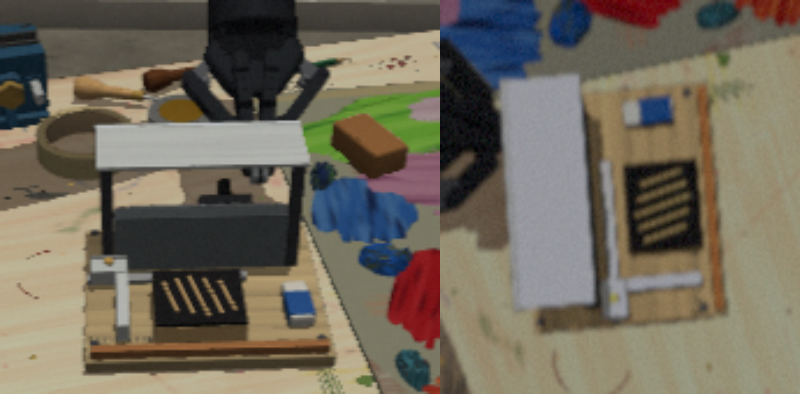

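The fingertip sits under the hood lip at about (258,175) in the zoomed view, to the +y side of the knob (223,188). The block and stop are in clear view. Next is a guarded touch on the shutter plate.

Run:
```python
from h import *
h=bot.move_linear(P(50,3),speed=.02,until_force=3); st(f"touch {h}")
o=inv(bot.read_position()); 
bot.move_linear(bot.read_position()+.004*Nw,speed=.04); st("back")
h=bot.move_linear(bot.read_position()-.012*Yw,speed=.02,until_force=2.5) if False else None
```

```text
touch True t 7.33 yOU [49.82  3.79 -0.07] F [0.01 4.81 1.64]
back t 7.6 yOU [49.77  7.75 -0.26] F [-0.4   0.41 -0.27]
```

```bash
python3 - <<'E'
from h import *
bot.move_linear(P(49,15.5),speed=.05); st("up")
h=bot.move_linear(P(25,15.5),speed=.02,until_force=2); st(f"side {h}")
y=inv(bot.read_position())[0]
bot.move_linear(P(y+2.5,15.5),speed=.03)
h=bot.move_linear(P(y+2.5,1),speed=.02,until_force=2.5); st(f"touch {h}")
bot.move_linear(bot.read_position()+.004*Nw,speed=.03); st("back")
snap("b")
E
python3 - <<'E'
import cv2
a=cv2.imread("pics/side_b.png")[150:230,240:370];b=cv2.imread("pics/top_b.png")[110:260,180:330]
cv2.imwrite("pics/zb.png",cv2.resize(a,None,fx=6,fy=6,interpolation=2))
E
```

```text
up t 7.91 yOU [49.15 15.91 -0.15] F [-0.66 -1.07  0.57]
side False t 9.26 yOU [ 2.504e+01  1.551e+01 -1.000e-02] F [0.64 0.36 0.22]
touch True t 9.92 yOU [27.77 10.58 -0.1 ] F [-0.76  2.43  0.98]
back t 10.22 yOU [27.72 14.53 -0.21] F [-0.07 -0.13 -0.04]
```

View pics/zb.png

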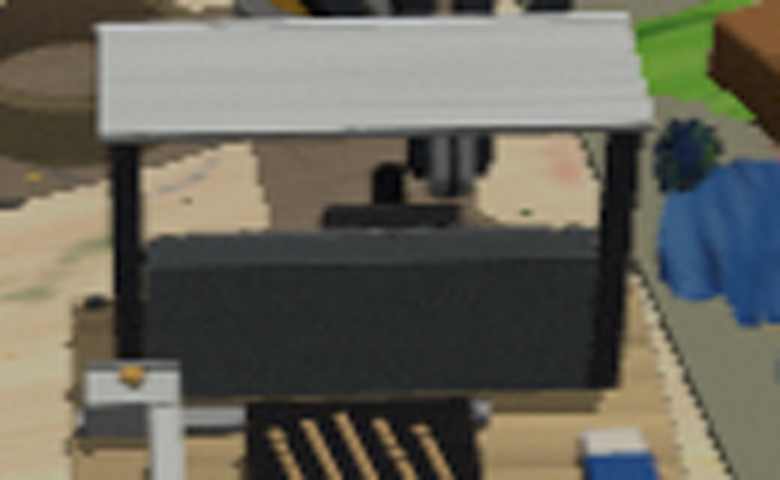

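```bash
python3 - <<'E'
from h import *
h=bot.move_linear(P(-20,14.8),speed=.03,until_force=6); st(f"push {h}")
p=bot.read_position(); bot.wait(.2); st()
bot.move_linear(p+.006*Yw,speed=.03); st("back")
snap("c")
E
python3 - <<'E'
import cv2
a=cv2.imread("pics/side_c.png")[150:230,240:370];b=cv2.imread("pics/top_b.png")[110:260,180:330]
cv2.imwrite("pics/zc.png",cv2.resize(a,None,fx=6,fy=6,interpolation=2))
E
```

```text
push True t 11.57 yOU [-12.99  14.95  -0.06] F [2.37 0.71 0.81]
 t 11.78 yOU [-13.   14.8  -0.1] F [2.68 2.64 0.8 ]
back t 12.14 yOU [-7.4  14.43 -0.27] F [0.1  0.26 0.24]
```

View pics/zc.png

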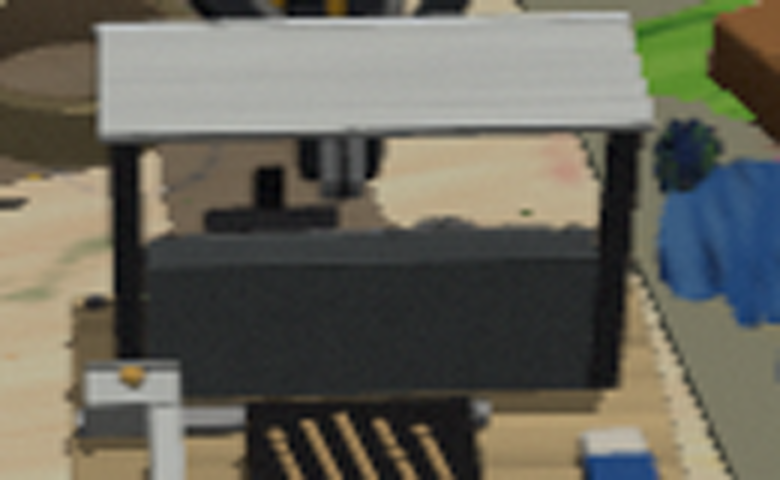

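```bash
cat > gap.py <<'E'
from h import *
def warp(n,im,z,xr=(-25,85),yr=(-95,60),s=4):
    X=np.arange(xr[0],xr[1],1/s);Y=np.arange(yr[0],yr[1],1/s)
    g=np.stack(np.meshgrid(X,Y),-1).reshape(-1,2)
    uv=proj(n,b2w(np.c_[g,np.full(len(g),z)],pose)).astype(np.float32).reshape(len(Y),len(X),2)
    return X,Y,cv2.remap(im,uv[...,0],uv[...,1],cv2.INTER_CUBIC)
E
python3 - <<'E'
from gap import *
o=[]
for n in("side","top"):
    im=cv2.imread(f"pics/{n}0.png")
    X,Y,w=warp(n,im,30); w=w.copy()
    for k in range(-80,60,20): cv2.putText(w,str(k),(0,int((k+95)*4)),0,.4,(0,0,255),1); cv2.line(w,(0,int((k+95)*4)),(8,int((k+95)*4)),(0,0,255),1)
    for k in range(-20,85,20): cv2.line(w,(int((k+25)*4),0),(int((k+25)*4),8),(0,0,255),1)
    o.append(w[:600,:400])
cv2.imwrite("pics/w0.png",np.hstack(o))
E
```

```text
(no output)
```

View pics/w0.png

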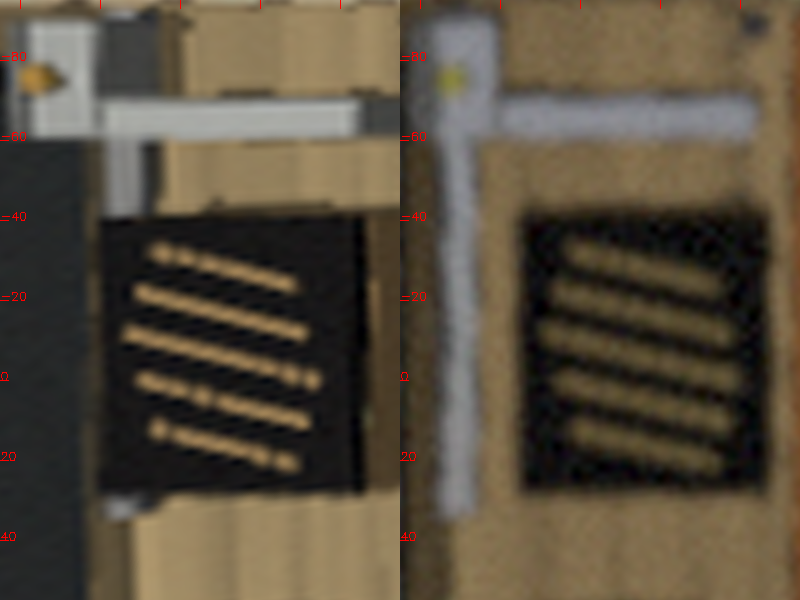

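```bash
cat >> gap.py <<'E'
from scipy.ndimage import gaussian_filter1d
def edge(n,im,z,lo,hi,sign,xr=(12,48)):
    X,Y,w=warp(n,im,z,xr,(lo,hi),10)
    pr=gaussian_filter1d(w.astype(float).mean(2).mean(1),6)*sign
    g=np.diff(pr); i=int(np.argmax(g)); 
    s=slice(max(i-12,0),i+13); ww=np.clip(g[s],0,None); return float((Y[s]*ww).sum()/ww.sum()+.05)
def gap(ims,stop_guess=-61,blk=-40.5,v=True):
    r={}
    for n in("side","top"):
        im=ims[n]; a=edge(n,im,30,stop_guess-5,stop_guess+5,-1); b=edge(n,im,34,blk-4,blk+4,-1)
        be=edge(n,im,34,27,35,1); r[n]=(round(a,2),round(b,2),round(b-a,2),round(be-b,2))
    return r
def load(s): return {n:cv2.imread(f"pics/{n}{s}.png") for n in("side","top")}
E
python3 - <<'E'
from gap import *
for s in("0","_a","_b","_c"): print(s,gap(load(s)))
E
```

```text
0 {'side': (-60.28, -41.77, 18.51, 70.13), 'top': (-60.94, -43.06, 17.88, 71.37)}
_a {'side': (-60.28, -41.79, 18.49, 70.15), 'top': (-60.74, -42.89, 17.85, 71.21)}
_b {'side': (-60.27, -41.78, 18.49, 70.14), 'top': (-60.75, -42.89, 17.86, 71.27)}
_c {'side': (-60.28, -41.77, 18.5, 70.13), 'top': (-60.95, -42.97, 17.97, 71.29)}
```

```bash
cat >> gap.py <<'E'
def mF(k=3): return np.mean([F() for _ in range(k)],0)
def stroke(y0,y1,hover=10.5,f=4.5,seg=4.0,log=True,Ks=None):
    bot.move_linear(P(y0,hover),speed=.06); bot.wait(.1); f0=mF()
    h=bot.move_linear(P(y0,2.5),speed=.015,until_force=3); 
    p=inv(bot.read_position()); out=p[1]; n=(mF()-f0)[1]; 
    if log: print("contact",h,p,"fn",round(n,2),"f0",f0)
    if not h: bot.move_linear(P(y0,hover),speed=.05); return False
    tgt=out; y=y0; K=2.0 # N/mm guess
    sg=np.sign(y1-y0)
    for it in range(3):
        if abs(n-f)<1: break
        tgt-=np.clip((f-n)/4,-.5,.5); bot.move_linear(P(y,tgt),speed=.01); n=(mF()-f0)[1]
        if log: print("  press",round(tgt,2),inv(bot.read_position()),round(n,2))
    while abs(y1-y)>.05:
        y+=sg*min(seg,abs(y1-y)); bot.move_linear(P(y,tgt),speed=.02); v=mF()-f0
        if log: print("  ",round(y,1),round(tgt,2),inv(bot.read_position()),v.round(2))
        tgt-=np.clip((f-v[1])/6,-.4,.4)
    p=bot.read_position(); bot.move_linear(p+.005*Nw,speed=.05); return True
E
python3 - <<'E'
from gap import *
# up and over to wheel start
bot.move_linear(P(-7,16),speed=.05)
print(stroke(17,29)); st()
snap("d"); print(gap(load("_d"),-58.5))
E
```

```text
contact True [17.1   6.59 -0.09] fn 4.89 f0 [0.2  0.05 0.78]
   21.0 6.59 [21.34  6.79 -0.03] [-2.09  5.33 -0.61]
   25.0 6.73 [ 2.541e+01  6.790e+00 -2.000e-02] [-1.37  4.78  1.04]
   29.0 6.78 [29.3   6.76  0.06] [-1.11  5.02 -0.18]
True
 t 14.86 yOU [29.29 11.6  -0.1 ] F [-0.18 -0.95  0.01]
{'side': (-57.66, -41.77, 15.89, 70.13), 'top': (-57.76, -42.89, 14.86, 71.21)}
```

Run:
```python
from gap import *
print(stroke(16,34,seg=6)); print(stroke(16,34,seg=6)); st()
snap("e"); print(gap(load("_e"),-49))
```

```text
contact True [16.43  6.49 -0.09] fn 5.62 f0 [ 0.1  -1.12 -0.2 ]
  press 6.77 [16.2   6.72  0.05] 3.24
  press 6.46 [16.21  6.6   0.07] 5.42
   22 6.46 [22.26  6.77  0.05] [-1.24  6.41  1.41]
   28 6.77 [28.17  6.82  0.15] [-0.72  6.33  1.97]
   34 7.08 [34.14  6.61 -0.26] [ 0.65  1.03 -0.03]
True
contact True [16.37  6.53 -0.08] fn 5.13 f0 [ 0.18 -0.68  0.63]
   22 6.53 [ 2.236e+01  6.760e+00 -1.000e-02] [-0.72  6.3  -0.99]
   28 6.83 [28.2   6.79  0.05] [-0.32  4.49  0.77]
   34 6.83 [34.17  6.49 -0.18] [ 0.35  1.36 -0.83]
True
 t 20.47 yOU [34.25 11.59 -0.3 ] F [-0.07 -0.35 -0.03]Traceback (most recent call last):
  File "<stdin>", line 3, in <module>
  File "gap.py", line 16, in gap
    im=ims[n]; a=edge(n,im,30,stop_guess-5,stop_guess+5,-1); b=edge(n,im,34,blk-4,blk+4,-1)
                 ~~~~^^^^^^^^^^^^^^^^^^^^^^^^^^^^^^^^^^^^^^
  File "gap.py", line 12, in edge
    s=slice(max(i-12,0),i+13); ww=np.clip(g[s],0,None); return float((Y[s]*ww).sum()/ww.sum()+.05)
                                                                      ~~~~^~~
ValueError: operands could not be broadcast together with shapes (24,) (23,)
```

```bash
sed -i 's/s=slice(max(i-12,0),i+13); ww/Y=Y[:-1]; s=slice(max(i-12,0),i+13); ww/; s/stop_guess-5,stop_guess+5,-1)/stop_guess-3.5,stop_guess+3.5,-1)/' gap.py
python3 - <<'E'
from gap import *
for g in(-49,-51): print(gap(load("_e"),g))
o=[]
for n in("side","top"):
    X,Y,w=warp(n,load("_e")[n],32,(-10,75),(-80,-20),4.6); o.append(w)
cv2.imwrite("pics/we.png",np.hstack(o)); print(o[0].shape)
E
```

```text
{'side': (-49.56, -41.78, 7.78, 70.14), 'top': (-50.13, -43.05, 7.08, 71.43)}
{'side': (-49.56, -41.78, 7.78, 70.14), 'top': (-50.14, -43.05, 7.09, 71.43)}
(276, 391, 3)
```

View pics/we.png

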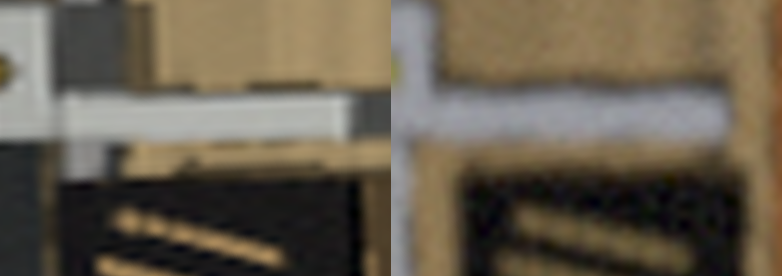

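Run:
```python
from gap import *
print(stroke(16,30,seg=7,log=0)); print(stroke(18,28,seg=5,log=0)); st()
snap("f"); print(gap(load("_f"),-43.5-2))
for s in "_e","_f": 
  for n in("side","top"): print(s,n,edge(n,load(s)[n],30,-64,-55,1), edge(n,load(s)[n],30,-58,-49,1))
```

```text
True
True
 t 24.89 yOU [28.43 11.65 -0.08] F [ 0.47 -0.16  0.45]
{'side': (-43.53, -43.12, 0.4, 71.49), 'top': (-43.48, -42.8, 0.68, 71.12)}
_e side -58.753274974301966 -57.19437590093734
_e top -59.24398403587174 -56.89896859826733
_f side -62.54389983666451 -53.14698866087464
_f top -55.541035719041666 -53.33822629928033
```

```bash
cat >> gap.py <<'E'
from scipy.optimize import minimize_scalar
def prof(n,im,z=30,xr=(12,48),lo=-85,hi=-30):
    X,Y,w=warp(n,im,z,xr,(lo,hi),10); return Y,gaussian_filter1d(w.astype(float).mean(2).mean(1),5)
def armY(s,n,guess,ims=None):
    "position of +y face by matching the arm profile (its -y edge and top) against picture 0"
    r0={"side":-60.28,"top":-60.85}[n]
    Y0,p0=prof(n,load("0")[n]); Y,p=prof(n,(ims or load(s))[n])
    t=np.arange(r0-13,r0-2.5,.1); a=np.interp(t,Y0,p0)
    def c(d):
        b=np.interp(t+d,Y,p); return -np.corrcoef(a,b)[0,1]
    ds=np.arange(-1,26,.1); d0=ds[np.argmin([c(d) for d in ds])]
    d=minimize_scalar(c,bounds=(d0-.3,d0+.3),method="bounded"); return round(r0+d.x,2),round(-d.fun,3)
E
python3 - <<'E'
from gap import *
for s in("0","_c","_d","_e","_f"): print(s,[armY(s,n,0) for n in("side","top")])
o=[]
for n in("side","top"):
    X,Y,w=warp(n,load("_f")[n],32,(-10,75),(-80,-20),4.6); o.append(w)
cv2.imwrite("pics/wf.png",np.hstack(o))
E
```

```text
0 [(np.float64(-60.28), np.float64(1.0)), (np.float64(-60.85), np.float64(1.0))]
_c [(np.float64(-60.28), np.float64(1.0)), (np.float64(-60.9), np.float64(1.0))]
_d [(np.float64(-57.66), np.float64(0.999)), (np.float64(-58.14), np.float64(1.0))]
_e [(np.float64(-49.49), np.float64(1.0)), (np.float64(-50.29), np.float64(1.0))]
_f [(np.float64(-43.89), np.float64(1.0)), (np.float64(-44.34), np.float64(1.0))]
```

View pics/wf.png

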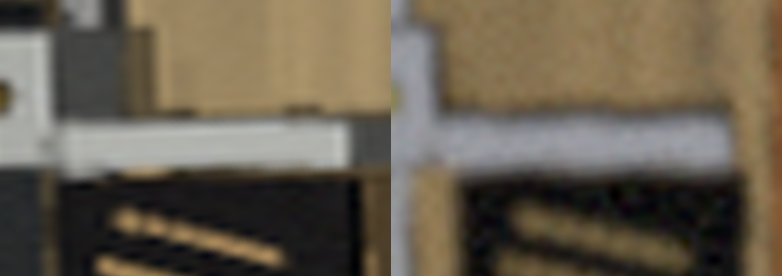

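Run:
```python
from gap import *
for n in("side","top"):
  for s in("0","_e"):
    for xr in((12,24),(24,36),(36,48)):
      Y,p=prof(n,load(s)[n],30,xr); p=np.array(p); 
      r={"0":-60.3,"_e":-49.6}[s]
      m=(Y>r-13)&(Y<r-7); yy=Y[m]; g=np.gradient(p[m]); k=np.argmax(g); w=np.clip(g[max(0,k-12):k+13],0,None); lo=(yy[max(0,k-12):k+13]*w).sum()/w.sum()
      m=(Y>r-3)&(Y<r+3); yy=Y[m]; g=-np.gradient(p[m]); k=np.argmax(g); w=np.clip(g[max(0,k-12):k+13],0,None); hi=(yy[max(0,k-12):k+13]*w).sum()/w.sum()
      b=edge(n,load(s)[n],34,-44.5,-37,-1,xr)
      print(n,s,xr,"arm",lo.round(2),hi.round(2),"w",(hi-lo).round(2),"blk",round(b,2),"gap",round(b-hi,2))
```

```text
side 0 (12, 24) arm -69.52 -60.0 w 9.52 blk -41.46 gap 18.54
side 0 (24, 36) arm -69.38 -60.1 w 9.28 blk -41.95 gap 18.16
side 0 (36, 48) arm -69.67 -60.53 w 9.14 blk -43.27 gap 17.26
side _e (12, 24) arm -58.82 -49.1 w 9.72 blk -41.54 gap 7.56
side _e (24, 36) arm -58.58 -49.38 w 9.2 blk -41.96 gap 7.42
side _e (36, 48) arm -58.9 -49.83 w 9.06 blk -43.28 gap 6.56
top 0 (12, 24) arm -69.6 -60.88 w 8.72 blk -42.81 gap 18.07
top 0 (24, 36) arm -70.26 -60.33 w 9.94 blk -43.23 gap 17.09
top 0 (36, 48) arm -69.8 -61.2 w 8.61 blk -43.14 gap 18.06
top _e (12, 24) arm -59.2 -50.79 w 8.4 blk -42.81 gap 7.98
top _e (24, 36) arm -59.86 -49.67 w 10.2 blk -43.25 gap 6.42
top _e (36, 48) arm -59.09 -50.57 w 8.52 blk -42.99 gap 7.58
```

```bash
cat >> gap.py <<'E'
def lm(im,ref):
    "lino motion: mean abs diff & moved profile, far part of block (y>-35) incl +y edge, side view"
    out=[]
    for n in("side","top"):
        X,Y,a=warp(n,ref[n],34,(-5,70),(-30,36),4);_,_,b=warp(n,im[n],34,(-5,70),(-30,36),4)
        d=np.abs(a.astype(float)-b).mean(2); out+= [round(d.mean(),2),int((d>25).sum())]
        A=a.astype(np.float32).mean(2);B=b.astype(np.float32).mean(2)
        (dx,dy),r=cv2.phaseCorrelate(A,B,cv2.createHanningWindow(A.shape[::-1],cv2.CV_32F)); out+=[round(dy/4,3)]
    return out
def meas(s,ref="_c"):
    im=load(s); a,b=armY(s,"side",0)[0],armY(s,"top",0)[0]
    print(s,"arm",a,b,"lino far edge",[round(edge(n,im[n],34,24,33,1),2) for n in("side","top")],"lm",lm(im,load(ref)),"t",round(bot.read_clock(),1))
E
python3 - <<'E'
from gap import *
for s in("_a","_b","_d","_e","_f"): meas(s)
E
```

```text
_a arm -60.28 -60.91 lino far edge [27.96, 27.34] lm [np.float64(1.64), 0, 0.002, np.float64(3.53), 0, 0.043] t 25.0
_b arm -60.28 -60.9 lino far edge [27.97, 27.74] lm [np.float64(1.62), 0, -0.001, np.float64(3.58), 5, 0.004] t 25.0
_d arm -57.66 -58.14 lino far edge [27.96, 27.54] lm [np.float64(1.61), 0, 0.014, np.float64(3.57), 2, 0.01] t 25.0
_e arm -49.49 -50.29 lino far edge [27.96, 27.15] lm [np.float64(1.66), 0, 0.01, np.float64(3.43), 0, -0.002] t 25.0
_f arm -43.89 -44.34 lino far edge [27.97, 27.44] lm [np.float64(1.65), 0, 0.014, np.float64(3.57), 10, -0.042] t 25.0
```

Run:
```python
from gap import *
y=18
bot.move_linear(P(y,10.5),speed=.06); bot.wait(.1); f0=mF()
h=bot.move_linear(P(y,2.5),speed=.015,until_force=3); o=inv(bot.read_position())[1]; print(h,o,mF()-f0)
bot.move_linear(P(22,o+.1),speed=.02); print((mF()-f0).round(2))
snap("g"); meas("_g")
np.save("st.npy",np.r_[o,f0])
```

```text
True 6.72 [-0.58  5.81  0.97]
[-0.95  4.77  0.98]
_g arm -43.14 -43.73 lino far edge [27.96, 27.54] lm [np.float64(1.57), 0, 0.004, np.float64(3.45), 0, 0.048] t 26.3
```

Run:
```python
from gap import *
o=np.load("st.npy")[0]; f0=np.load("st.npy")[1:]
for y,s in((24.5,"h"),(25.5,"i")):
    bot.move_linear(P(y,o+.1),speed=.02); print(y,inv(bot.read_position()),(mF()-f0).round(2))
    snap(s); 
    import os
    for n in("side","top"): os.rename(f"pics/{n}{'_'+s}.png",f"pics/{n}_{s}.png")
    meas("_"+s)
    if abs(lm(load("_"+s),load("_c"))[2])>.05: break
```

```text
24.5 [ 2.469e+01  6.850e+00 -1.000e-02] [-0.16  4.92  0.38]
_h arm -42.42 -43.2 lino far edge [27.96, 27.45] lm [np.float64(1.63), 0, 0.003, np.float64(3.53), 0, 0.065] t 26.6
25.5 [25.51  6.85 -0.  ] [-0.72  5.27  1.39]
_i arm -42.25 -42.92 lino far edge [27.87, 27.44] lm [np.float64(1.58), 0, 0.0, np.float64(3.45), 4, 0.028] t 27.0
```

Run:
```python
from gap import *
o=[]
for s in("_c","_i"):
    a=load(s)["side"][195:260,245:365]; o.append(cv2.resize(a,None,fx=3.3,fy=4.6,interpolation=0))
cv2.imwrite("pics/zi.png",np.hstack(o))
```

```text
(no output)
```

View pics/zi.png

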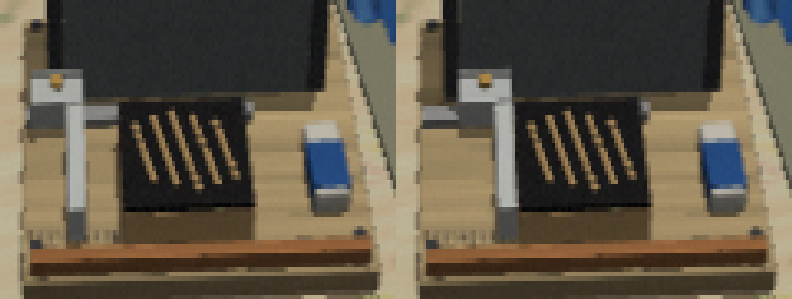

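The stop arm now sits almost against the block in the right half, at about x=517, and the block hasn't shifted. I'll creep on in steps under 0.2 mm and watch the block for any motion.

Run:
```python
from gap import *
o=np.load("st.npy")[0]; f0=np.load("st.npy")[1:]
for i,y in enumerate((26.2,26.9,27.6)):
    s=f"j{i}"; bot.move_linear(P(y,o+.1),speed=.02); print(y,inv(bot.read_position()),(mF()-f0).round(2))
    snap(s); meas("_"+s)
    m=lm(load("_"+s),load("_c"))
    if abs(m[2])>.05 or m[1]>5: break
```

```text
26.2 [2.62e+01 6.81e+00 1.00e-02] [-0.74  5.45  0.6 ]
_j0 arm -42.17 -42.67 lino far edge [27.96, 27.15] lm [np.float64(1.59), 0, -0.007, np.float64(3.55), 0, -0.053] t 27.3
26.9 [ 2.696e+01  6.830e+00 -1.000e-02] [-1.06  4.43  0.8 ]
_j1 arm -42.11 -42.49 lino far edge [27.96, 27.55] lm [np.float64(1.57), 0, 0.003, np.float64(3.58), 0, 0.01] t 27.7
27.6 [27.67  6.83 -0.  ] [-0.15  5.19  0.27]
_j2 arm -42.01 -42.25 lino far edge [27.96, 27.24] lm [np.float64(1.55), 0, -0.01, np.float64(3.55), 0, 0.046] t 28.0
```

Run:
```python
from gap import *
o=np.load("st.npy")[0]; f0=np.load("st.npy")[1:]
for i,y in enumerate((28.3,29.0)):
    s=f"k{i}"; bot.move_linear(P(y,o+.1),speed=.02); print(y,inv(bot.read_position()),(mF()-f0).round(2))
    snap(s); meas("_"+s)
    m=lm(load("_"+s),load("_c"))
    if abs(m[2])>.04 or m[1]>5: break
o=[]
for s in("_i","_"+s):
    a=load(s)["side"][205:255,250:330]; o.append(cv2.resize(a,None,fx=5,fy=6,interpolation=0))
cv2.imwrite("pics/zk.png",np.hstack(o))
```

```text
28.3 [2.835e+01 6.830e+00 1.000e-02] [-0.79  4.63  0.62]
_k0 arm -41.77 -42.15 lino far edge [27.96, 27.15] lm [np.float64(1.63), 0, 0.007, np.float64(3.51), 0, 0.006] t 28.4
29.0 [2.897e+01 6.800e+00 1.000e-02] [-0.78  5.8   0.94]
_k1 arm -41.53 -42.05 lino far edge [28.25, 27.54] lm [np.float64(2.33), 334, 0.009, np.float64(3.72), 0, 0.005] t 28.7
```

View pics/zk.png

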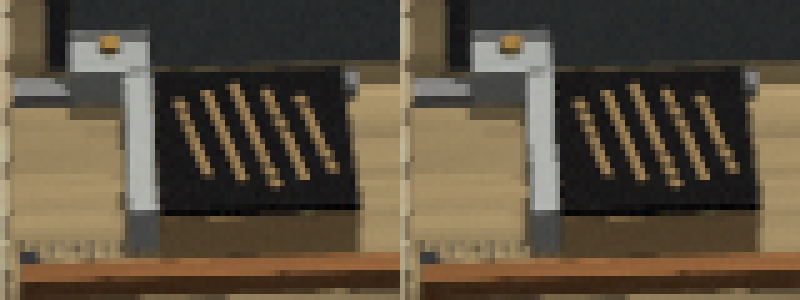

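```bash
python3 - <<'E'
from gap import *
p=bot.read_position(); bot.move_linear(p+.006*Nw,speed=.05)
bot.move_linear(P(29,12)-.035*D,speed=.1); st()
bot.move_linear(P(-59,12)-.035*D,speed=.12); st()
bot.move_linear(P(-59,15.0),speed=.06,until_force=6); st("down")
snap("l"); meas("_l")
E
python3 - <<'E'
import cv2
a=cv2.imread("pics/side_l.png")[150:230,240:370]
cv2.imwrite("pics/zl.png",cv2.resize(a,None,fx=6,fy=6,interpolation=2))
E
```

```text
t 29.49 yOU [29.04 46.74 -3.23] F [ 0.16  0.37 -0.06]
 t 30.38 yOU [-58.29  46.87  -2.98] F [0.46 1.09 0.48]
down t 31.06 yOU [-58.9   14.97   0.07] F [-0.06 -0.04 -0.67]
_l arm -41.55 -42.01 lino far edge [28.25, 27.34] lm [np.float64(2.34), 357, -0.002, np.float64(3.64), 0, -0.038] t 31.2
```

View pics/zl.png

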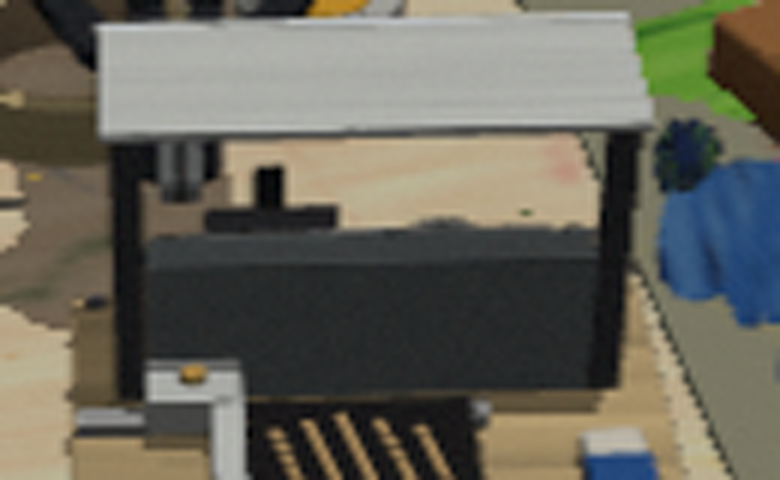

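The fingertip at (180,170) is on the -y side of the knob (270,187), so I can push the shutter home.

```bash
python3 - <<'E'
from gap import *
h=bot.move_linear(P(14,15.0),speed=.03,until_force=6); st(f"push {h}")
bot.wait(.2); st()
snap("m0")
bot.move_linear(bot.read_position()-.006*Yw,speed=.03)
bot.move_linear(bot.read_position()-.12*D,speed=.12); st("out")
snap("m"); meas("_m")
E
python3 - <<'E'
import cv2
import numpy as np
o=[cv2.resize(cv2.imread(f"pics/side{s}.png")[150:230,240:370],(400,250),interpolation=2) for s in("0","_m")]
cv2.imwrite("pics/zm.png",np.hstack(o))
E
```

```text
push True t 33.13 yOU [ 6.9  14.47 -0.19] F [-1.63  1.99  1.02]
 t 33.33 yOU [ 6.62 14.03 -0.52] F [-1.34  1.48  0.15]
out t 34.93 yOU [-2.0000e-02  1.3259e+02 -1.0990e+01] F [ 0.49 -0.38  1.1 ]
_m arm -41.54 -42.07 lino far edge [28.25, 27.74] lm [np.float64(2.72), 371, -0.005, np.float64(4.0), 0, -0.031] t 35.0
```

View pics/zm.png

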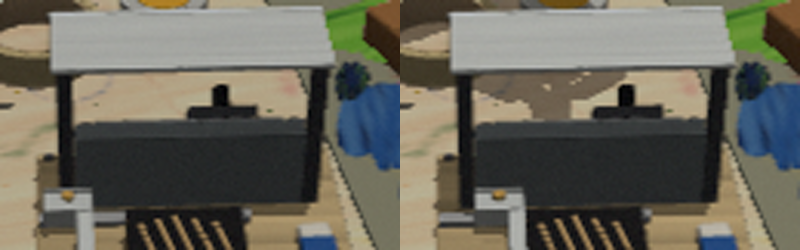

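Run:
```python
from gap import *
top=lambda y:proj("side",P(y,23.5,9))[0]
print("expected knob col at 25:",top(25),"at -30:",top(-30), "px/mm",(top(25)-top(-30))[0]/55)
# knob column: dark centroid on a row strip above the plate
for s in("0","_a","_c","_l","_m"):
    im=load(s)["side"].astype(float).mean(2); r=range(178,184)
    for row in (179,181): 
        m=(im[row]<45); c=[k for k in range(265,340) if m[k]]; print(s,row,c)
```

```text
expected knob col at 25: [313.55493102 176.30540687] at -30: [284.62425269 176.9625618 ] px/mm 0.5260123332108595
0 179 [309, 310, 311, 312, 313]
0 181 [309, 310, 311, 312, 313]
_a 179 [309, 310, 311, 312, 313]
_a 181 [309, 310, 311, 312, 313]
_c 179 [282, 283, 284, 285, 286, 290, 291, 292, 297, 301]
_c 181 [282, 283, 284, 285, 286, 296, 297, 298]
_l 179 [265, 274, 275, 283, 284, 285, 286]
_l 181 [269, 270, 283, 284, 285, 286]
_m 179 [311, 312, 313, 314, 315]
_m 181 [311, 312, 313, 314, 315]
```

The knob has moved 29 px from its aside position, which is 55 mm, so the shutter is fully home. The stop and block haven't changed since contact and the arm is clear, so I'm handing in.

Run:
```python
from gap import *
bot.wait(.3); snap("n"); meas("_n"); st(); bot.close_job()
```

```text
_n arm -41.54 -42.0 lino far edge [28.26, 27.15] lm [np.float64(2.73), 379, -0.004, np.float64(3.98), 6, 0.015] t 35.4
 t 35.43 yOU [  0.29 133.22 -10.98] F [ 0.15 -0.43 -0.41]
the job is handed in; nothing more can be done
```

The job is done and handed in at 35.4 s. The shutter was slid fully aside, the stop was brought up to the block with the thumbwheel alone, and the shutter was slid home again.

- **Shutter aside:** I pushed the knob toward -y until it hit its end stop. In the side picture it moved about 26 px, close to what a full slide should show.
- **Stop:** I rolled the wheel with six fingertip strokes at about 5 N. The last stroke went in steps under 0.2 mm with a picture after each. I stopped at the first sign of the block moving.
- **Shutter home:** I pushed the knob toward +y until it hit its end stop. It ended 29 px (about 55 mm) from the aside position. It had started about 3.5 mm short of home.
- **Last check:** the arm was clear of everything, and the stop and block were unchanged since contact.

**Uncertain points:**
- **Block nudge:** the block's far edge shifted by about 0.3 mm in the side picture, but pixels there are about 2 mm. From the step size I expect the real nudge to be around 0.2 mm. The whole-block shift estimate showed no motion.
- **Gap at contact:** the two cameras disagree by a few tenths of a millimetre. At the end the side camera put the stop's edge about 0.2 mm past the block's original edge, and the top camera put it about 0.3 mm short. So contact rests on the first sign of block motion.

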